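# Refit the keyed lid of a suction jar

## Task

Take the clean lid from the steel tray and close the open suction jar in the stand with it: its orange key belongs in the notch in the jar's rim, so turn the lid on the rim until you feel the key drop in, and press it down until it clicks fully home. Let go of it there, do not drop it, and leave everything else where it stands.

Things in the scene. Friction and masses are not known exactly. Their poses are not given: they have to be found in the camera images.
- lid_center (a point): The loose white lid (about 0.28 kg), lying level, plug down, in the tray. Point on its axis, 34 mm above the flat underside of its plug, 34 mm below the top of its grip. z: up the axis; x: from the axis to the orange key. The plug is 92 mm across and 24 mm deep; above it the round flange, 120 mm across, 8 mm thick, its underside 10 mm below this point.
- lid: The same lid, its origin on the axis at the underside of the plug; axes as lid_center. On the flange, across the middle, stands an upright bar grip: 64 mm long (along y), 16 mm thick (x), from 32 to 68 mm above this origin. Two hose stubs stand on the flange at x -28, y +40 and -40 mm, 22 mm across at the foot, up to 62 mm above this origin.
- lid_key (a point): Lower end of the lid's orange key, 57 mm out from the lid's axis along the lid's x, 12 mm below the flange; axes as lid_center. The key is a block under the flange's edge, 12 mm wide, 45 to 64 mm out; the tab seen from above is its outer end.
- stand_mouth (a point): Centre of the open jar's mouth, level with its flat rim, 160 mm above the table; z up, x towards the stand's black clamp knob. The rim is a white ring, 97 mm inside, 114 mm outside, with one notch 17 mm wide and 13 mm deep right through it. The notch lies within 0.7 rad (40 degrees) either side of this x axis, but exactly where is not tracked: look or feel for it with the key.
- stand: Fixed steel stand, base 150 x 150 x 10 mm, in which the clear jar (150 mm high) is clamped and cannot move. Origin under its centre, x to the clamp knob. With the key on the rim the level lid rides 12 mm high. In the notch it falls 4 to 5 mm freely onto three spring ball catches; pressing with 5 to 12 N pushes it past them and it clicks home: flange on the rim, lid_center 10 mm above stand_mouth.
- jar_done: Bystander: a second jar of the same kind, already closed, loose on the table, 194 mm high. Origin: centre of its underside.
- bottle_a: Bystander: white bottle with a blue label, 68 mm across, 190 mm high. Origin: centre of its underside.
- bottle_b: Bystander: amber bottle, 60 mm across, 160 mm high. Origin: centre of its underside.
- kidney: Bystander: steel kidney dish, 190 x 90 x 35 mm. Origin: centre of its underside.
- filter: Bystander: blue disc filter, 72 mm across, 46 mm high with its stub. Origin: centre of its underside.
- forceps: Bystander: steel forceps, 150 mm long, lying in the tray beside the lid, along their y. Origin: centre of their underside.
- cup: Bystander: steel cup, 52 mm across, 40 mm high, in the tray. Origin: centre of its underside.
- tray: Steel tray, fixed, 300 x 240 mm, floor 3 mm thick, rim 18 mm high, holding the lid, the forceps and the cup. Origin: centre of its underside; x along its length.
Mind the look-alikes: they are no part of the job. What is shaped like the lid but blue or turquoise is not meant.

How it is judged (in metres and radians):
At the end, for the whole second after the job is handed in: The lid is fully home on the jar in the stand with its key in the notch: its point 7 to 12.5 mm above the mouth's (10 mm when home), within 4 mm of the mouth's axis, upright to within 0.03 rad, and let go (z of lid_center in the frame of stand_mouth between 0.007 and 0.0125 m and horizontal distance between lid_center and stand_mouth below 0.004 m and angle between lid_center's own z axis and vertical below 0.03 rad); the robot touches nothing.
It fails at once if a bystander (closed jar, bottle, kidney dish, filter, forceps, cup) is moved more than 30 mm (distance of any of jar_done, bottle_a, bottle_b, kidney, filter, forceps, cup from where it was at the start of the episode above 0.03 m).
It fails at once if a bottle or the closed jar is knocked over (angle between any of jar_done, bottle_a, bottle_b's own z axis and vertical above 0.5 rad).
It fails at once if the lid is dropped: it moves faster than 0.6 m/s with no finger on it (contact force between the fingers and lid below 0.05 N and linear speed of lid above 0.6 m/s).
It also fails if it takes over 64 s, if anything falls off the work surface, if the arm or the gripper's body presses on something with over 40 N, if the wrist force passes 120 N, or if a joint passes its speed limit or range.

## Robot

A 7-joint arm with a two-finger parallel gripper is mounted at the origin on the work surface. World frame = base frame: x ahead of the robot, y to its left, z up, the work surface at z = 0. Lengths are in mm, angles in rad, forces in N, time in s.
With the tool pointing down it reaches from about 425 to 825 mm from the base axis. Payload 3.6 kg.
Tool frame: the origin (TCP) lies on the centre line of the jaws, within the pads' length; the fingertips stand 17 mm ahead of it and the grasp point (between the pads) lies 2 mm behind it; z points along the fingers, y is the direction in which the jaws open and shut (so a half turn about z gives the same grasp; the last joint's range is limited). The gripper opens to 93 mm and grips with 3 to 60 N. Pads are 15 mm wide; open, the fingers measure 128 mm over their backs; the gripper's body (75 mm by 188 mm) begins 65 mm behind the grasp point.
Start: joints at [-1.228, 0.615, -0.013, 1.423, 0.008, 1.103, -0.04], TCP at [234.287, 606.276, 204.44] pointing down, gripper open.
Joint ranges: [-3.12, 3.12], [-0.3, 2.06], [-1.34, 1.32], [0.26, 2.42], [-1.36, 4.5], [0.01, 1.98], [-2.84, 2.84]. Speed limits (rad/s): [2.79, 2.79, 3.14, 3.14, 3.14, 3.14, 3.14].

## Interface

Orientations are given as [roll, pitch, yaw] about the fixed x, y, z axes, in that order (R = Rz(yaw) Ry(pitch) Rx(roll)).
In Python, from rig import ctrl gives the robot as it stands. Calls block until the motion is done:
- ctrl.reach(position, orientation): joint-space move of the TCP to a pose.
- ctrl.move_l(position, vel=150, ori=None): straight line of the TCP; ori=None keeps the orientation; vel is the mean speed in mm/s.
- ctrl.move_j(angles): joint-space move.
- ctrl.ungrasp() and ctrl.grasp(strength=None): open the fingers fully, or close them until they stop; strength is the grip in N (None keeps the last).
- ctrl.sleep(seconds).
- ctrl.ik(position, orientation): joint angles nearest the present ones, or None.
- ctrl.sense(): the state.
- ctrl.snapshot(name): name is "scene" or "top" or "wrist"; returns a dict with "pixels" (480x640x3 uint8, blue, green, red), "K" (3x3 intrinsics, pixels), "extrinsics" (4x4, takes a point from camera to world coordinates). Camera axes: x right, y down, z forward; pixel columns grow to the right and rows downward; lengths in mm; the calibration is good to about 2 mm. A picture is of the moment at which its call begins. There is no depth.
A pose or a line that the arm cannot do raises ctrl.IKError and nothing moves.
- ctrl.hand_in(): hands the job in, once; it reports no verdict.
The state is a dict: "t": time; "joint_pos": joint angles; "joint_velocities": joint speeds; "joint_torque": joint torques, N m; "tool_pos": TCP position; "eef_rot": TCP orientation; "contact_force": force on the tool from outside, world axes, zero at the start; "ft_torque": the same for the moment, N m; "grip_width": finger opening in mm.
Only numpy, scipy, OpenCV 4.12 (cv2) and the standard library are available. Lean on these libraries where they do the work, as an engineer would, in place of code of your own. Each camera call takes 0.05 s, during which the arm holds its last target.

## Working session

There is one attempt and no reset: what is moved stays moved. The work goes in short steps, each a Python script; the robot and the scene stay as the last script left them, time stands still between calls to the robot, and variables do not carry over. Pictures are saved under pics/ and viewed, and the job is handed in when it is done.

```bash
ls; mkdir -p pics; python3 - <<'E'
from rig import ctrl
import cv2,json,numpy as np
for n in ["scene","top","wrist"]:
    s=ctrl.snapshot(n); cv2.imwrite(f"pics/{n}0.png",s["pixels"]); print(n,np.round(s["K"],1).tolist(),np.round(s["extrinsics"],4).tolist())
s=ctrl.sense(); print({k:np.round(v,3).tolist() for k,v in s.items()})
E
```

```text
pics
scene [[454.0, 0.0, 322.8], [0.0, 454.0, 244.9], [0.0, 0.0, 1.0]] [[-0.5005, 0.6498, -0.572, 1140.4478], [0.8656, 0.363, -0.345, 322.701], [-0.0165, -0.6678, -0.7442, 960.3691], [0.0, 0.0, 0.0, 1.0]]
top [[489.9, 0.0, 313.5], [0.0, 489.9, 250.7], [0.0, 0.0, 1.0]] [[0.028, -0.9881, 0.1516, 264.6574], [-0.9996, -0.0268, 0.0098, -100.5449], [-0.0056, -0.1518, -0.9884, 1615.4271], [0.0, 0.0, 0.0, 1.0]]
wrist [[349.3, 0.0, 319.2], [0.0, 349.3, 238.9], [0.0, 0.0, 1.0]] [[0.3605, 0.8955, 0.261, 160.9342], [0.9328, -0.3453, -0.1035, 633.8066], [-0.0026, 0.2807, -0.9598, 383.5957], [0.0, 0.0, 0.0, 1.0]]
{'t': 0.15, 'joint_pos': [-1.228, 0.616, -0.013, 1.425, 0.008, 1.103, -0.04], 'joint_velocities': [0.001, -0.002, -0.0, -0.005, -0.001, 0.001, 0.002], 'joint_torque': [0.001, -45.935, 0.21, -16.594, -0.061, 0.018, 0.0], 'tool_pos': [234.106, 605.722, 203.562], 'eef_rot': [-3.14, 0.0, 2.773], 'contact_force': [0.585, -0.125, 0.74], 'ft_torque': [0.024, 0.022, -0.01], 'grip_width': 92.978}
```

View pics/scene0.png

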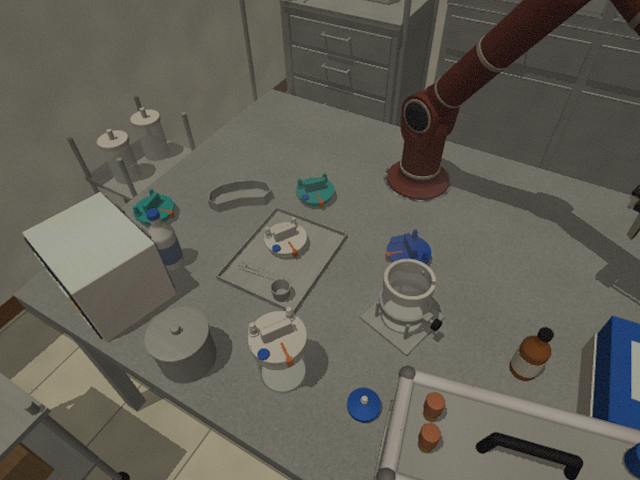

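View pics/top0.png

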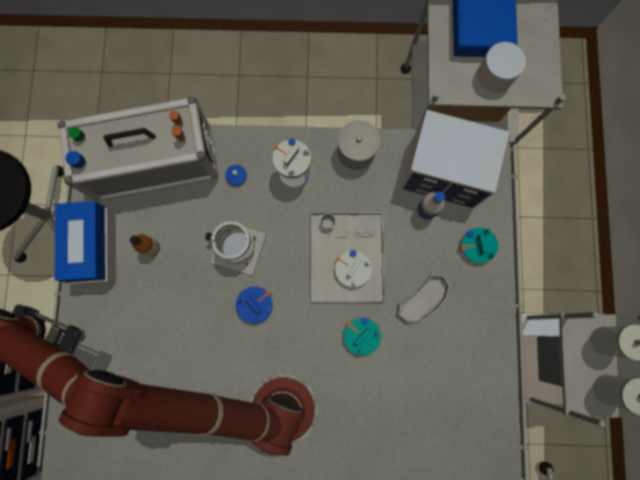

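View pics/wrist0.png

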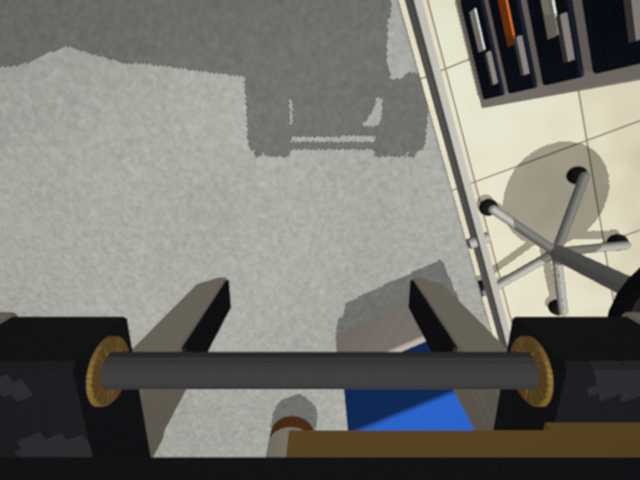

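The scene and top views show the white lid in the tray (scene 286,238; top 352,270), and the open jar (scene 409,285; top 232,242) with its black knob (scene 436,323; top 209,238). The turquoise and blue lids are decoys. I'll enlarge these areas next.

```bash
python3 - <<'E'
import cv2,numpy as np
t=cv2.imread("pics/top0.png"); s=cv2.imread("pics/scene0.png")
def c(im,x,y,w,h,f): return cv2.resize(im[y:y+h,x:x+w],None,fx=f,fy=f,interpolation=cv2.INTER_CUBIC)
a=np.hstack([c(t,195,205,80,75,5),c(t,312,232,80,75,5)])
cv2.imwrite("pics/c_top.png",a)
a=np.hstack([c(s,355,245,100,110,4),c(s,245,200,100,110,4)])
cv2.imwrite("pics/c_scene.png",a)
E
```

```text
(no output)
```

View pics/c_top.png

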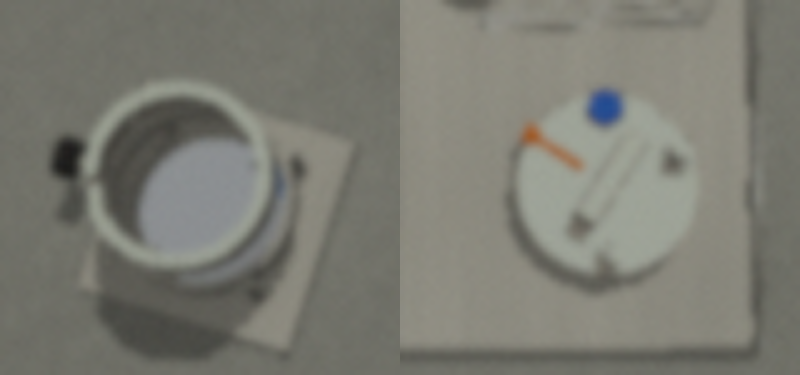

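View pics/c_scene.png

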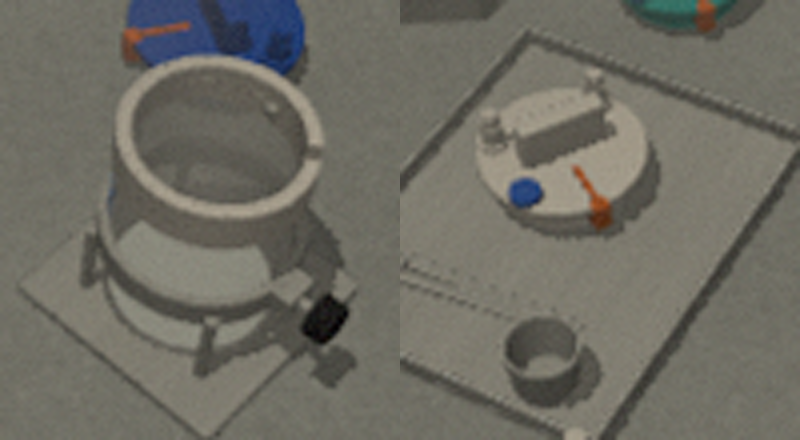

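```bash
cat > h.py <<'E'
import numpy as np,cv2
def ray(cam,px):
    K=np.array(cam["K"]);T=np.array(cam["extrinsics"])
    d=T[:3,:3]@np.linalg.solve(K,[px[0],px[1],1]); return T[:3,3],d
def atz(cam,px,z):
    o,d=ray(cam,px); return o+d*(z-o[2])/d[2]
def proj(cam,p):
    K=np.array(cam["K"]);T=np.array(cam["extrinsics"])
    q=(np.atleast_2d(p)-T[:3,3])@T[:3,:3]; q=q@K.T; return q[:,:2]/q[:,2:]
def tri(c1,p1,c2,p2):
    a,u=ray(c1,p1);b,v=ray(c2,p2)
    s=np.linalg.lstsq(np.c_[u,-v],b-a,rcond=None)[0]; A=a+u*s[0];B=b+v*s[1]
    return (A+B)/2,np.linalg.norm(A-B)
E
python3 - <<'E'
from rig import ctrl
from h import *
import pickle
T=ctrl.snapshot("top");S=ctrl.snapshot("scene")
pickle.dump((T,S),open("ts.pkl","wb"))
t=lambda x,y,ox,oy:((x+.5)/5-.5+ox,(y+.5)/5-.5+oy)
s=lambda x,y,ox,oy:((x+.5)/4-.5+ox,(y+.5)/4-.5+oy)
print("mouth top",atz(T,t(177,175,195,205),160))
print("mouth scene",atz(S,s(220,139,355,245),160))
n1=t(93,176,195,205);n2=s(313,152,355,245)
print("notch",atz(T,n1,160),atz(S,n2,160),tri(T,n1,S,n2))
print("knob",tri(T,t(68,157,195,205),S,s(325,318,355,245)))
print("lid top",atz(T,t(208,184,312,232),35), "scene",atz(S,s(162,152,245,200),35))
print("key top",atz(T,t(130,133,312,232),35),atz(S,s(200,208,245,200),33))
E
```

```text
mouth top [514.80304261 166.89654428 160.        ]
mouth scene [520.40712265 170.34833035 160.        ]
notch [512.82037217 217.62110326 160.        ] [503.85529468 218.14080967 160.        ] (array([510.92873134, 217.57819971, 167.89775749]), np.float64(3.49928326715765))
knob (array([540.05686577, 254.39565446,  69.7906539 ]), np.float64(0.531053417740977))
lid top [ 452.33025129 -215.17859181   35.        ] scene [ 456.95901445 -211.47317075   35.        ]
key top [ 484.34716732 -163.91589867   35.        ] [ 486.30137466 -161.65993542   33.        ]
```

```bash
python3 - <<'E'
from rig import ctrl
from h import *
for p,y0 in [((453,-214,300),1.02),((517,168,400),1.65),((517,168,400),1.0),((517,168,400),2.0),((517,168,220),1.65)]:
  for k in (-1,1):
    ps=y0+k*np.pi/2; j=ctrl.ik(list(p),[np.pi,0,ps]); print(p,ps,None if j is None else np.round(j,2))
E
```

```text
(453, -214, 300) -0.5507963267948965 [-0.33  0.47  1.14  1.71 -0.45  1.25 -1.21]
(453, -214, 300) 2.5907963267948966 [-0.14  0.36  0.77  1.7  -0.27  1.19  1.72]
(517, 168, 400) 0.07920367320510335 [-0.85  0.39  0.78  1.39 -0.27  1.48 -1.57]
(517, 168, 400) 3.2207963267948965 [-0.41  0.32  0.08  1.37 -0.03  1.45  1.32]
(517, 168, 400) -0.5707963267948966 [-1.01  0.49  1.14  1.39 -0.44  1.54 -2.05]
(517, 168, 400) 2.5707963267948966 [-0.51  0.32  0.24  1.38 -0.08  1.45  0.72]
(517, 168, 400) 0.42920367320510344 [-0.79  0.37  0.68  1.38 -0.23  1.47 -1.26]
(517, 168, 400) 3.5707963267948966 [-0.33  0.32 -0.03  1.37  0.01  1.45  1.64]
(517, 168, 220) 0.07920367320510335 [-0.82  0.51  0.72  1.73 -0.38  1.05 -1.46]
(517, 168, 220) 3.2207963267948965 [-0.35  0.43 -0.01  1.71  0.    1.    1.29]
```

```bash
python3 - <<'E'
from rig import ctrl
from h import *
import pickle
ctrl.move_l([234,606,330],vel=200)
ctrl.reach([557,168,330],[np.pi,0,3.2])
W=ctrl.snapshot("wrist"); cv2.imwrite("pics/w1.png",W["pixels"])
pickle.dump(W,open("w1.pkl","wb"))
s=ctrl.sense(); print(s["t"],s["tool_pos"],s["eef_rot"],s["contact_force"]); print(proj(W,[517,168,160]))
E
```

```text
3.0417 [556.60164622 169.53826277 329.8494117 ] [ 3.14086295e+00 -4.02525716e-04 -3.08080225e+00] [-0.25025655  0.07721162 -0.06055325]
[[320.43607543 177.65828169]]
```

View pics/w1.png

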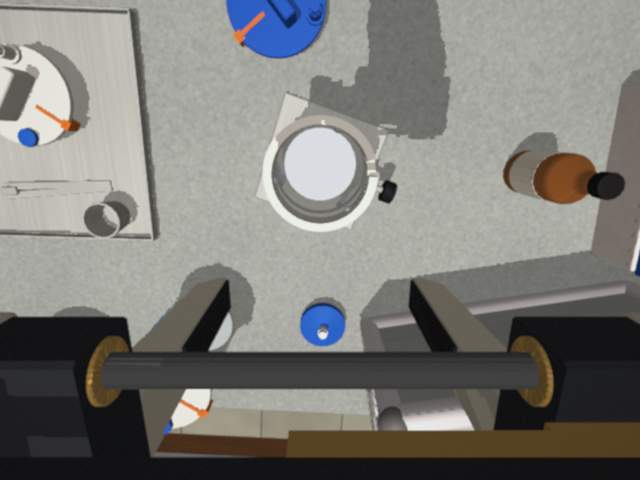

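The wrist view shows the jar rim centred near (321,173). The notch is at about (372,168), the knob at (388,190), and part of the white lid is at the left edge.

```bash
python3 - <<'E'
from h import *
im=cv2.imread("pics/w1.png")
cv2.imwrite("pics/c1.png",cv2.resize(im[105:240,250:410],None,fx=5,fy=5-0.6,interpolation=cv2.INTER_CUBIC)[:600] if 0 else cv2.resize(im[110:235,250:405],None,fx=4.8,fy=4.8,interpolation=cv2.INTER_CUBIC))
E
```

```text
(no output)
```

View pics/c1.png

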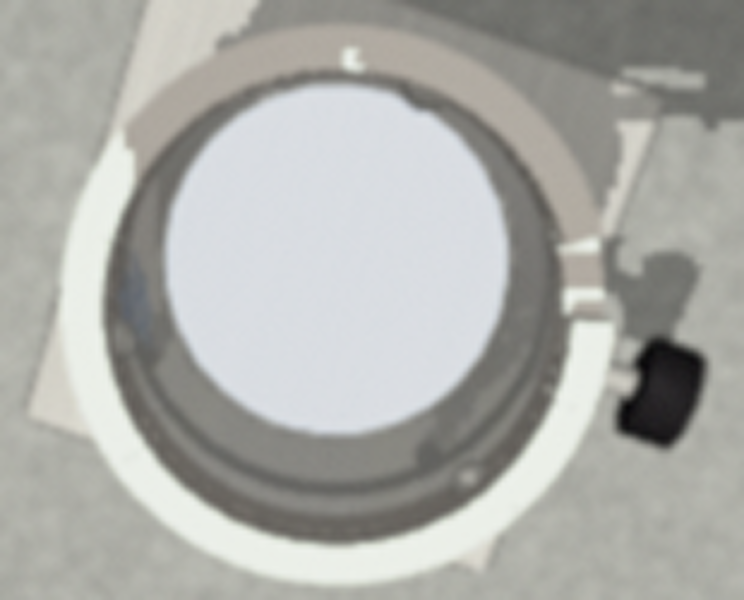

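```bash
python3 - <<'E'
from h import *
import pickle
W=pickle.load(open("w1.pkl","rb"))
q=lambda x,y:((x+.5)/4.8-.5+250,(y+.5)/4.8-.5+110)
c=atz(W,q(337.5,305),160)
P=[atz(W,q(*p),160)[:2] for p in [(60,300),(615,310),(337,25),(337,585),(140,500),(520,520),(535,120)]]
P=np.array(P); A=np.c_[2*P,np.ones(len(P))]; s=np.linalg.lstsq(A,(P**2).sum(1),rcond=None)[0]
print("fit",s[:2],np.sqrt(s[2]+s[0]**2+s[1]**2)*2); C=s[:2]
print(c, np.hypot(*(P-c[:2]).T))
for p in [(592,281),(600,240),(605,322),(568,240),(575,322)]:
  n=atz(W,q(*p),160)[:2]-C; print(np.hypot(*n),np.arctan2(n[1],n[0]))
k=atz(W,q(662,392),70)[:2]-C; print(k,np.arctan2(k[1],k[0]))
E
python3 - <<'E'
from rig import ctrl
import sys; sys.path.insert(0,".")
from h import *
import pickle
# look at lid: shift TCP in tool -x by 40
ps=2.59
p=np.array([453,-214])-40*np.array([np.cos(ps),np.sin(ps)])
ctrl.reach([p[0],p[1],230],[np.pi,0,ps])
W=ctrl.snapshot("wrist"); cv2.imwrite("pics/w2.png",W["pixels"]); pickle.dump(W,open("w2.pkl","wb"))
s=ctrl.sense(); print(s["t"],s["tool_pos"],s["eef_rot"]); print(proj(W,[453,-214,35]))
E
```

```text
fit [515.67940601 167.37424698] 114.02225540566369
[512.61367887 167.21441696 160.        ] [57.17890617 57.27401423 54.4926819  59.77011812 58.74638969 59.86525096
 53.81325668]
52.89010389764802 1.7820365972333678
55.95415738726285 1.9244526880593806
55.33996155829325 1.624149646788812
49.74018055925266 1.9623744758811172
49.13708315397013 1.623234348064292
[23.12391926 87.12235431] 1.3113592258966458
4.6417 [ 488.38977057 -233.17630057  230.16854625] [3.14041583e+00 4.84608388e-04 2.59370209e+00]
[[317.57723337 173.94864269]]
```

View pics/w2.png

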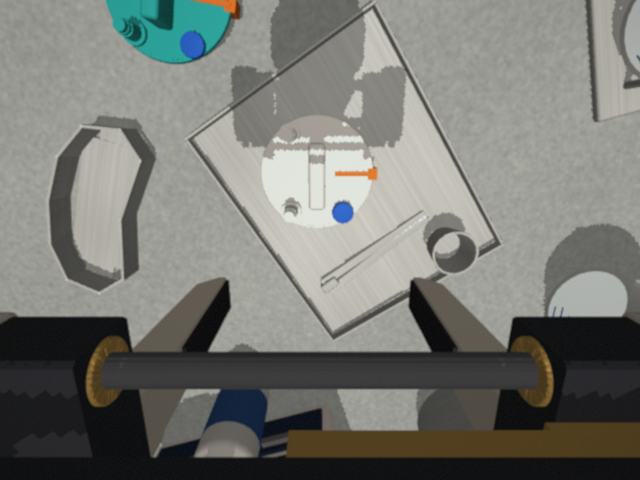

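The second wrist view shows the lid flange at about x 262–373 and y 115–227. The grip bar stands vertically near x=317 and the key tab is at (373,174).

```bash
python3 - <<'E'
from h import *
im=cv2.imread("pics/w2.png")
cv2.imwrite("pics/c2.png",cv2.resize(im[105:235,250:390],None,fx=4.6,fy=4.6,interpolation=cv2.INTER_CUBIC))
E
```

```text
(no output)
```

View pics/c2.png

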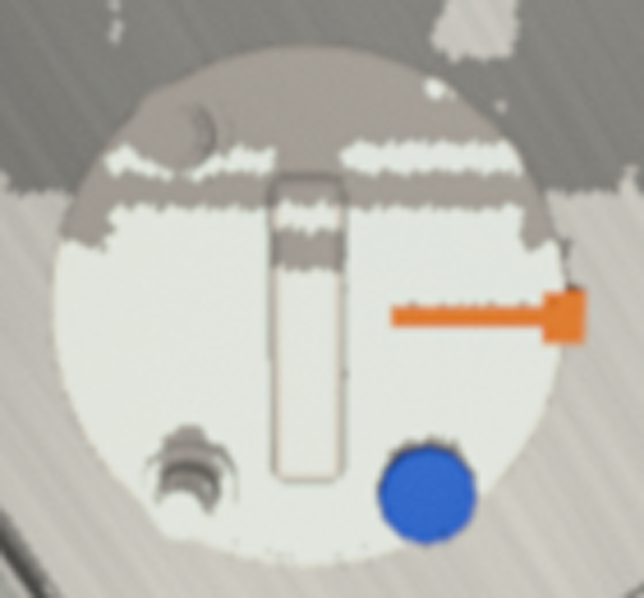

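```bash
python3 - <<'E'
from h import *
import pickle
W=pickle.load(open("w2.pkl","rb"))
q=lambda x,y:((x+.5)/4.6-.5+250,(y+.5)/4.6-.5+105)
P=np.array([atz(W,q(*p),35)[:2] for p in [(53,305),(566,270),(310,45),(310,565),(90,450),(130,110),(505,120),(530,440)]])
A=np.c_[2*P,np.ones(len(P))]; s=np.linalg.lstsq(A,(P**2).sum(1),rcond=None)[0]
C=s[:2];print("flange",C,2*np.sqrt(s[2]+C@C))
B=[atz(W,q(*p),71)[:2] for p in [(271,178),(345,178),(271,480),(345,480)]]
print("bar c",np.mean(B,0),np.linalg.norm(B[0]-B[1]),np.linalg.norm(B[0]-B[2]))
d=(B[2]-B[0]+B[3]-B[1]); print("bar dir -90", np.arctan2(d[1],d[0]))
a=atz(W,q(563,317),36)[:2];b=atz(W,q(392,317),36)[:2]
print("key",np.hypot(*(a-C)),np.arctan2(*(a-C)[::-1]),np.arctan2(*(a-b)[::-1]))
E
```

```text
flange [ 451.8347382  -214.05462006] 119.69903070195824
bar c [ 451.89920878 -214.33254423] 15.077070385500633 62.54936255072272
bar dir -90 -0.5502585614204769
key 58.29059868498518 1.0153640132719974 1.022530325153356
```

```bash
python3 - <<'E'
from rig import ctrl
from h import *
o=[np.pi,0,2.592]
ctrl.reach([451.9,-214.2,130],o)
ctrl.move_l([451.9,-214.2,58],vel=80)
s=ctrl.sense(); print(s["t"],s["tool_pos"],s["contact_force"])
ctrl.grasp(35)
s=ctrl.sense(); print(s["t"],s["tool_pos"],s["grip_width"],s["contact_force"])
ctrl.move_l([451.9,-214.2,90],vel=60)
s=ctrl.sense(); print(s["t"],s["tool_pos"],s["grip_width"],s["contact_force"])
ctrl.move_l([451.9,-214.2,270],vel=180)
ctrl.reach([516,167.6,270],[np.pi,0,1.40+np.pi/2])
ctrl.sleep(0.3)
s=ctrl.sense(); print(s["t"],s["tool_pos"],s["eef_rot"],s["grip_width"],s["contact_force"],s["ft_torque"])
for n in ["scene","wrist"]:
    cv2.imwrite(f"pics/{n}3.png",ctrl.snapshot(n)["pixels"])
E
```

```text
6.2 [ 452.30373855 -214.45510095   58.43695218] [ 0.08658883 -0.11432577  0.1241233 ]
7.65 [ 451.90119604 -214.20231503   58.00763517] 0.29653092696507927 [-0.57909793  0.57898672  0.19055775]
8.3333 [ 451.86852433 -214.08215344   90.13776008] 0.47366411638902106 [0.2327641  0.1284424  0.09206505]
11.225 [516.21454385 166.72692322 270.11538148] [-3.14150755e+00  2.24797673e-04  2.96919228e+00] 0.5729093739390488 [-0.33294239 -0.05331673 -0.03565075] [-0.02467189  0.01996682  0.00282203]
```

View pics/scene3.png

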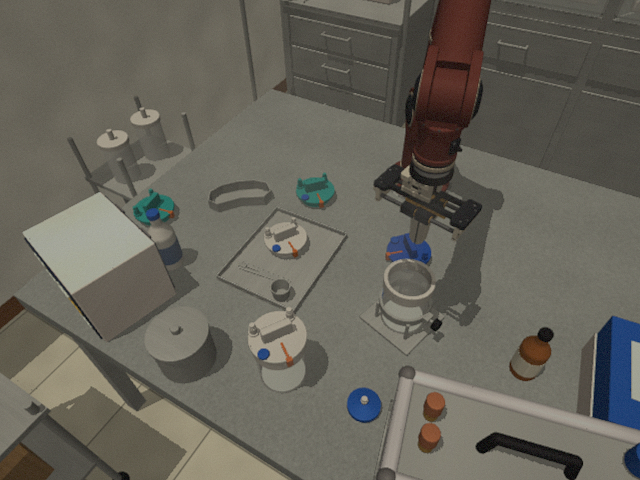

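View pics/wrist3.png

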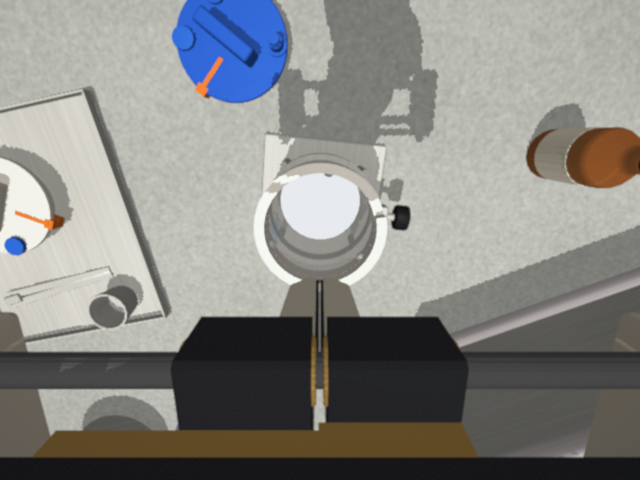

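The grasp closed on nothing: the width is 0.3 mm, and the scene view still shows the lid in the tray at (286,238). I'll look at the lid again from above.

```bash
python3 - <<'E'
from rig import ctrl
from h import *
import pickle
ps=2.59
ctrl.ungrasp()
p=np.array([452,-214])-40*np.array([np.cos(ps),np.sin(ps)])
ctrl.reach([p[0],p[1],230],[np.pi,0,ps])
ctrl.sleep(.2)
W=ctrl.snapshot("wrist"); pickle.dump(W,open("w4.pkl","wb"))
s=ctrl.sense(); print(s["t"],s["tool_pos"],s["eef_rot"],s["grip_width"])
im=W["pixels"];cv2.imwrite("pics/w4.png",im)
cv2.imwrite("pics/c4.png",np.hstack([cv2.resize(im[80:240,200:400],None,fx=3.7,fy=3.7,interpolation=cv2.INTER_CUBIC)]))
E
```

```text
14.55 [ 486.57765737 -233.98246652  230.01084631] [ 3.14123214e+00 -1.82342578e-05  2.59197283e+00] 92.92121731611729
```

View pics/c4.png

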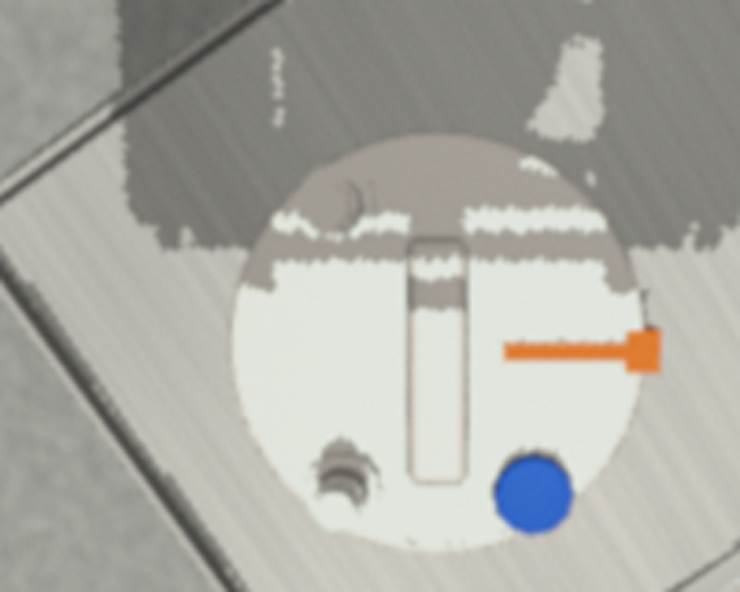

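View pics/w4.png

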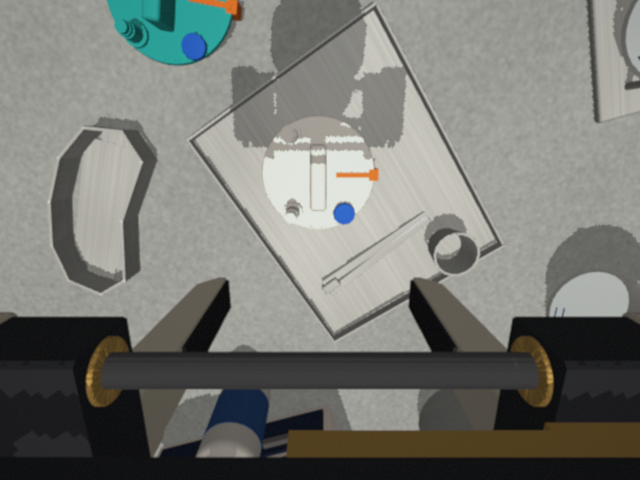

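The lid hasn't moved, so the jaws must have closed above the bar. The fingertips' spacing in the wrist picture (228 to 410 px for 93 mm) puts them at a depth of about 178 mm, which is roughly 30 mm short of the stated tip position. I'll check that against the scene picture, where the pose is known.

```bash
python3 - <<'E'
from h import *
import pickle
T,S=pickle.load(open("ts.pkl","rb"))
for z in (270-17,270,270+15): print(z,proj(S,[516.2,166.7,z]))
W=pickle.load(open("w4.pkl","rb"));R=np.array(W["extrinsics"])
d=np.array([486.58,-233.98,230.01])-R[:3,3]; print("tcp in cam",R[:3,:3].T@d, "proj tip", proj(W,[486.58,-233.98,213]),proj(W,[486.58,-233.98,245]))
# tip corners
for dz in(-17,15):
  x=np.array([np.cos(2.592),np.sin(2.592),0]);y=np.array([np.cos(2.592-np.pi/2),np.sin(2.592-np.pi/2),0])
  for sy in(-46.5,46.5): print(dz,sy,proj(W,np.array([486.58,-233.98,230+dz])+7.5*x+sy*y))
im=cv2.imread("pics/scene3.png")[160:290,360:500]
cv2.imwrite("pics/c5.png",cv2.resize(im,None,fx=4.6,fy=4.6,interpolation=cv2.INTER_CUBIC))
E
```

```text
253 [[414.44043553 249.73951485]]
270 [[415.55592107 244.23196973]]
285 [[416.56583157 239.24568573]]
tcp in cam [  0.25435807  24.5164921  194.90304267] proj tip [[319.60493591 271.50067491]] [[319.70005176 294.43533355]]
-17 -46.5 [[241.94669952 259.78393027]]
-17 46.5 [[397.26492332 259.8307999 ]]
15 -46.5 [[228.67235205 280.97514497]]
15 46.5 [[410.7283749  281.02425902]]
```

View pics/c5.png

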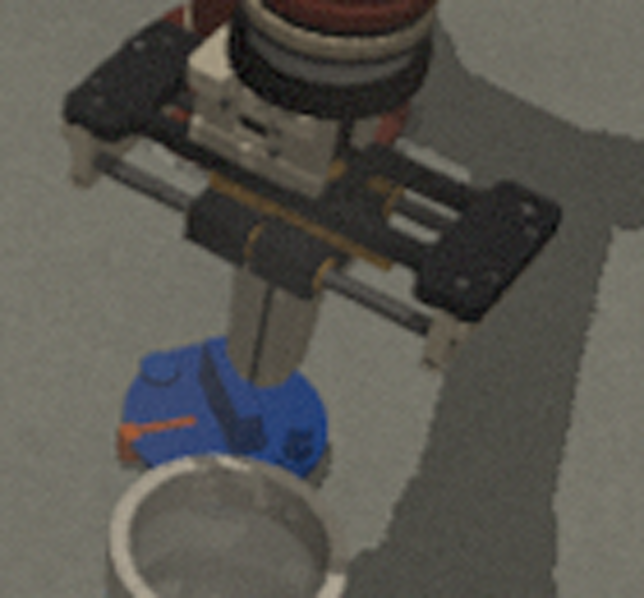

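Both cameras agree. The tips are about 15 mm behind the reported TCP, not 17 mm ahead: the wrist projection at +15 gives (228.7,281), exactly what the picture shows. The first grasp was therefore 32 mm too high, so I'll redo it at TCP z≈26 and feel for contact on the way down.

```bash
python3 - <<'E'
from rig import ctrl
from h import *
o=[np.pi,0,2.592]
ctrl.reach([451.9,-214.2,90],o)
for z in (50,36,30,26):
    ctrl.move_l([451.9,-214.2,z],vel=70)
    s=ctrl.sense(); print(s["t"],s["tool_pos"],s["contact_force"])
    if s["contact_force"][2]>6: print("contact");break
ctrl.grasp(35)
s=ctrl.sense(); print(s["t"],s["tool_pos"],s["grip_width"],s["contact_force"])
if s["grip_width"]>10:
    ctrl.move_l([451.9,-214.2,60],vel=60)
    s=ctrl.sense(); print(s["t"],s["tool_pos"],s["grip_width"],s["contact_force"])
    ctrl.move_l([451.9,-214.2,225],vel=180)
    ctrl.reach([516,167.6,225],[np.pi,0,1.40+np.pi/2])
    ctrl.sleep(0.3)
    s=ctrl.sense(); print(s["t"],s["tool_pos"],s["eef_rot"],s["grip_width"],s["contact_force"],s["ft_torque"])
    for n in ["scene","wrist"]:
        cv2.imwrite(f"pics/{n}6.png",ctrl.snapshot(n)["pixels"])
E
```

```text
15.9083 [ 452.13882712 -214.448039     50.1627247 ] [ 0.10988579 -0.674555   -0.21066345]
16.2583 [ 451.65874063 -214.10259807   35.75857695] [ 1.15474454 -0.52623542  0.36439584]
16.5083 [ 451.71245996 -214.07156454   29.75799774] [0.07154972 0.59114423 0.22725835]
16.7583 [ 451.75258579 -214.1177844    25.83786954] [-0.00380254  0.34580772 -0.49207225]
17.9333 [ 451.91042434 -214.16413431   25.97303242] 15.92279513894929 [1.01946363 0.34368236 0.08965641]
18.65 [ 451.81700788 -214.01379425   60.06938685] 15.88292586126644 [-0.34733928  0.57456339 -2.00091012]
21.4583 [516.20962311 166.7047905  225.0845017 ] [-3.14145606e+00  1.71852063e-04  2.96913733e+00] 16.128748237987697 [-0.03327607  0.77575529 -1.98223521] [ 0.0317073   0.06281098 -0.01360849]
```

View pics/scene6.png

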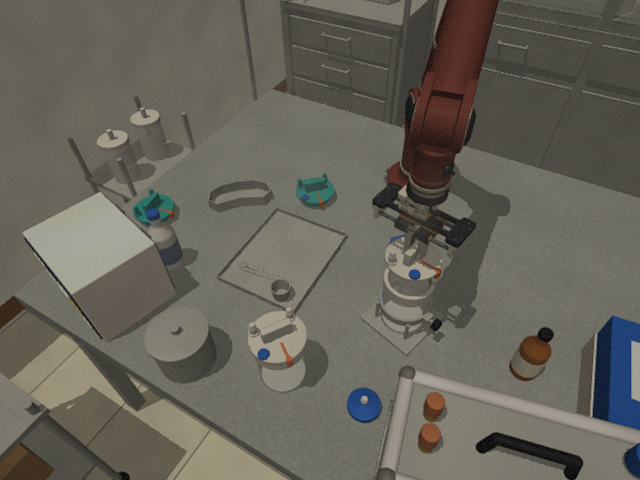

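View pics/wrist6.png

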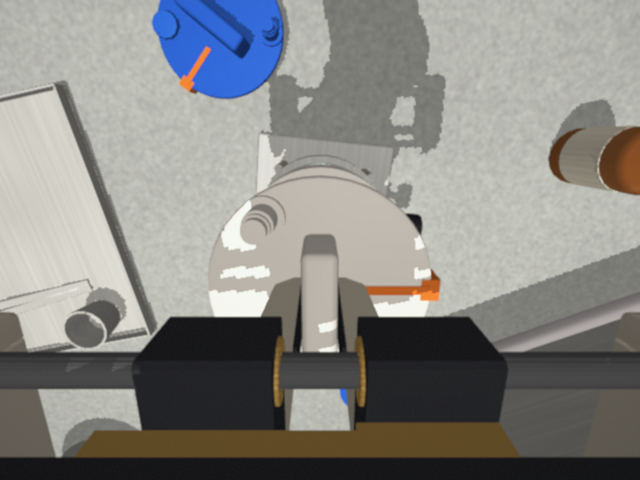

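The lid is held: width 15.9 mm and Fz shifted by −2 N. The wrist view shows it level with the key at (435,288), so I'll lower it into the mouth in small steps.

```bash
python3 - <<'E'
from rig import ctrl
from h import *
o=[np.pi,0,1.55+np.pi/2]
x,y=515.8,168.0
ctrl.move_l([x,y,187],vel=100,ori=o)
def st(z):
    s=ctrl.sense(); f=np.array(s["contact_force"]); print(round(s["t"],2),z,np.round(s["tool_pos"],2),np.round(f,2),np.round(s["ft_torque"],2)); return f,s
f,_=st(187)
for z in (184,181,178,175,173,172,171,170,169):
    ctrl.move_l([x,y,z],vel=40)
    f,_=st(z)
    if f[2]>2.5: break
E
```

```text
22.09 187 [516.15 168.01 187.29] [ 0.22  0.77 -1.66] [ 0.15 -0.01  0.01]
22.34 184 [516.03 168.09 184.38] [ 0.15  0.31 -2.17] [ 0.01 -0.    0.05]
22.59 181 [515.67 168.   180.88] [-0.97 -0.44 -2.81] [0.01 0.02 0.04]
22.84 178 [515.61 167.96 177.75] [-1.07  0.18 -2.09] [0.01 0.02 0.04]
23.09 175 [515.61 167.93 174.75] [ 0.31  0.14 -2.82] [0.01 0.03 0.01]
23.34 173 [515.74 167.98 172.88] [ 0.6  -0.62 -2.36] [ 0.02 -0.04  0.03]
23.59 172 [515.78 168.   171.97] [-0.51  0.35 -1.77] [ 0.   -0.02 -0.  ]
23.84 171 [515.85 168.01 171.01] [ 0.77  0.73 -2.21] [ 0.06 -0.01  0.01]
24.09 170 [515.98 167.93 170.81] [-1.38 -0.61  4.55] [0.06 0.39 0.12]
```

Contact came at TCP z 171, exactly where the key should meet the rim. Next I turn the lid toward the notch seen at about 1.78.

```bash
python3 - <<'E'
from rig import ctrl
from h import *
x,y=515.8,168.0
for a in np.arange(1.59,2.1,0.03):
    ctrl.move_l([x,y,169.8],vel=40,ori=[np.pi,0,a+np.pi/2])
    s=ctrl.sense(); f=np.array(s["contact_force"]); print(round(s["t"],2),round(a,2),np.round(s["tool_pos"],2),np.round(f,2),np.round(s["ft_torque"],2))
    if f[2]<0.5 and s["tool_pos"][2]<170.3: print("drop"); break
E
```

```text
24.34 1.59 [517.41 167.94 170.77] [ 0.77 -1.66  4.7 ] [ 0.11 -0.27 -0.02]
24.59 1.62 [517.63 167.86 170.77] [ 2.26 -0.96  4.87] [ 0.11 -0.47 -0.11]
24.84 1.65 [517.66 167.77 170.73] [ 0.95 -1.77  5.86] [ 0.04 -0.45 -0.22]
25.09 1.68 [517.67 167.77 170.74] [ 2.1  -1.64  4.94] [ 0.09 -0.49 -0.2 ]
25.34 1.71 [517.63 167.76 170.71] [ 2.04 -1.48  4.59] [-0.   -0.49 -0.15]
25.59 1.74 [517.47 167.86 170.55] [ 2.45 -1.49  5.5 ] [ 0.01 -0.65 -0.17]
25.84 1.77 [513.42 168.07 168.32] [ 0.74  0.32 -1.37] [ 0.07 -0.2  -0.04]
drop
```

```bash
python3 - <<'E'
from rig import ctrl
from h import *
x,y=515.8,168.0
def st(z):
    s=ctrl.sense(); f=np.array(s["contact_force"]); print(round(s["t"],2),z,np.round(s["tool_pos"],2),np.round(s["eef_rot"],3),np.round(f,2),np.round(s["ft_torque"],2)); return f,s
ctrl.sleep(.3); st(0)
o=[np.pi,0,1.78+np.pi/2]
for z in (169,168,167,166,165.5,165,164):
    ctrl.move_l([x,y,z],vel=40,ori=o); f,s=st(z)
    if f[2]>3: break
E
```

```text
26.14 0 [514.65 168.07 168.96] [-3.141e+00 -3.000e-03 -2.942e+00] [ 0.35  0.29 -1.9 ] [ 0.08  0.   -0.02]
26.39 169 [515.55 168.   168.79] [-3.142e+00 -1.000e-03 -2.932e+00] [ 0.63  0.26 -1.82] [-0.01 -0.   -0.04]
26.64 168 [515.7  167.85 167.98] [-3.141 -0.    -2.933] [-0.33 -0.87 -1.39] [-0.01  0.03  0.04]
26.89 167 [515.7  167.86 167.16] [-3.142 -0.    -2.933] [-0.83 -1.54 -0.21] [-0.04  0.22 -0.06]
27.14 166 [515.56 167.83 166.31] [-3.142 -0.    -2.933] [-2.52 -1.5   3.18] [-0.19  0.55 -0.03]
```

The key dropped in at 1.77 rad, and the lid now rests on the ball catches at z≈166.3, the 4–5 mm drop that was described. Next I press it home.

```bash
python3 - <<'E'
from rig import ctrl
from h import *
x,y=515.4,167.8
def st(z):
    s=ctrl.sense(); f=np.array(s["contact_force"]); print(round(s["t"],2),z,np.round(s["tool_pos"],2),np.round(s["eef_rot"],3),np.round(f,2),np.round(s["ft_torque"],2)); return f,s
o=[np.pi,0,1.78+np.pi/2]
for z in (165,164,163,162,161,160,159,158,157,156):
    ctrl.move_l([x,y,z],vel=40,ori=o); f,s=st(z)
    if f[2]>25 or (s["tool_pos"][2]<160 and f[2]>8): break
ctrl.sleep(.2); st(0)
E
```

```text
27.39 165 [515.58 167.97 165.27] [ 3.141e+00  1.000e-03 -2.932e+00] [-1.69 -0.04  3.52] [-0.15  0.46 -0.05]
27.64 164 [515.7  168.06 163.46] [ 3.142e+00  1.000e-03 -2.932e+00] [ 0.87  0.07 -1.57] [ 0.14 -0.06  0.04]
27.89 163 [515.53 167.89 162.4 ] [-3.141  0.    -2.932] [ 0.68  0.56 -3.31] [ 0.14 -0.24  0.07]
28.14 162 [515.34 167.76 161.37] [-3.141 -0.    -2.932] [ 1.3   0.94 -5.8 ] [ 0.19 -0.36 -0.05]
28.39 161 [514.74 167.64 160.16] [-3.141e+00 -2.000e-03 -2.932e+00] [ 1.3   0.87 -6.78] [ 0.1  -0.26  0.02]
28.64 160 [514.97 167.67 159.87] [-3.142e+00 -1.000e-03 -2.932e+00] [-0.67  0.13 -4.87] [0.04 0.   0.08]
28.89 159 [515.25 167.67 159.19] [-3.142 -0.    -2.933] [-0.7  -1.15 -2.08] [-0.05  0.18  0.03]
29.14 158 [515.36 167.69 159.  ] [ 3.141  0.    -2.932] [-3.4  -1.24  5.45] [-0.22  0.79  0.05]
29.39 157 [515.34 167.72 158.95] [ 3.141e+00  1.000e-03 -2.932e+00] [-6.29 -1.3  11.75] [-0.32  1.23  0.02]
29.59 0 [515.36 167.68 158.97] [ 3.141e+00  1.000e-03 -2.932e+00] [-4.32 -1.8  11.27] [-0.33  1.23 -0.02]
```

The lid clicked in (the force went to −6.8 N as the catches pulled it down) and stops hard at TCP z 159.0, the home height. I'll take the load off, release, retreat and check.

```bash
python3 - <<'E'
from rig import ctrl
from h import *
import pickle
o=[np.pi,0,1.78+np.pi/2]
ctrl.move_l([515.5,167.7,158.8],vel=20,ori=o)
s=ctrl.sense(); print(s["t"],s["contact_force"])
ctrl.ungrasp()
s=ctrl.sense(); print(s["t"],s["grip_width"],s["contact_force"])
ctrl.move_l([515.5,167.7,230],vel=80)
x=np.array([np.cos(o[2]),np.sin(o[2])]); p=np.array([515.5,167.7])-40*x
ctrl.move_l([p[0],p[1],330],vel=150)
ctrl.sleep(.2)
s=ctrl.sense(); print(s["t"],s["tool_pos"],s["contact_force"])
W=ctrl.snapshot("wrist");pickle.dump(W,open("w7.pkl","wb"))
S=ctrl.snapshot("scene")
cv2.imwrite("pics/w7.png",W["pixels"]); cv2.imwrite("pics/s7.png",S["pixels"])
cv2.imwrite("pics/c7.png",np.hstack([cv2.resize(W["pixels"][100:250,245:395],(395*1,395),interpolation=cv2.INTER_CUBIC),cv2.resize(S["pixels"][235:355,350:470],(395,395),interpolation=cv2.INTER_CUBIC)]))
E
```

```text
29.8417 [-3.12790386 -1.0867116   3.08054753]
31.125 93.15833915205094 [0.02100027 0.15911699 0.23530485]
33.2333 [553.9865422  175.89800916 329.17853269] [-0.62882557  0.14974799 -0.31953154]
```

View pics/c7.png

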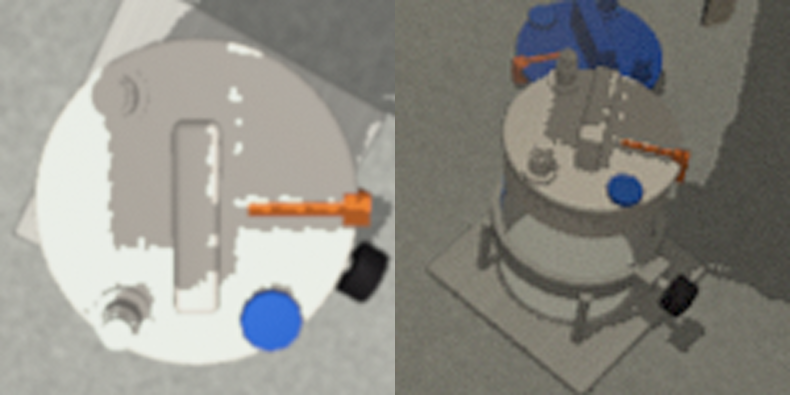

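View pics/s7.png

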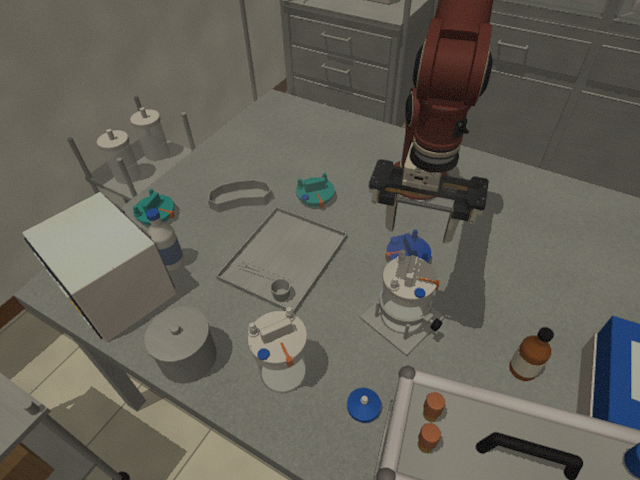

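The lid sits level and flush on the rim with its key in the notch (crop 358,208). The bystanders are where they were. I'll do one numeric check of the lid's centre, then hand in.

```bash
python3 - <<'E'
from rig import ctrl
from h import *
import pickle
W=pickle.load(open("w7.pkl","rb"));f=395/150
q=lambda x,y:((x+.5)/f-.5+245,(y+.5)/f-.5+100)
for z in (168,173):
    P=np.array([atz(W,q(*p),z)[:2] for p in [(36,200),(357,195),(200,40),(200,365),(75,92),(310,315)]])
    s=np.linalg.lstsq(np.c_[2*P,np.ones(6)],(P**2).sum(1),rcond=None)[0]; print(z,s[:2],2*np.sqrt(s[2]+s[:2]@s[:2]))
ctrl.hand_in(); print(ctrl.sense()["t"])
E
```

```text
168 [515.68003865 167.13667056] 118.47882082059701
173 [515.12151664 167.02630558] 116.74416129766655
the job is handed in; nothing more can be done
the job is handed in; nothing more can be done
```

The white lid is home on the jar in the stand with its key in the notch. I let go of it there and handed the job in at about 33 s of the 64 s allowed. No verdict was reported.

- **Turning and pressing:** The key met the rim at the expected height and dropped in at about 1.77 rad, against 1.78 rad seen by camera. The lid passed the ball catches and stopped hard 12 mm below its riding height, which is the fully home position.
- **Final check:** The lid's flange measures (515.7, 167.1) mm against (515.7, 167.4) mm for the mouth. The pictures show it level and flush, and no bystander visibly moved. The gripper is open and clear of everything.
- **What disagreed:** The first grasp closed on air above the grip and touched nothing. The fingertips are about 15 mm behind the reported TCP, not 17 mm ahead as stated. I confirmed this in two camera views and grasped 32 mm lower the second time. The scene camera's mouth and lid positions were 4–6 mm off the other cameras, so I used the wrist camera's.

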